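Shut and latch the blue sample case

ROBOT

A 7-joint arm with a two-finger parallel gripper is mounted at the origin on a cart in front of the work surface, level with it; the furniture and walls round the work are solid. World frame = base frame: x ahead of the robot, y to its left, z up, the work surface at z = 0. Lengths are in m, angles in rad, forces in N, time in s.
With the tool pointing down it reaches from about 0.4 to 0.85 m from the base axis. Payload 4.5 kg.
Tool frame: the origin (TCP) lies midway between the tips of the shut fingers; the grasp point (between the pads) lies 19 mm behind it; z points along the fingers, y is the direction in which the jaws open and shut (so a half turn about z gives the same grasp; the last joint's range is limited). The gripper opens to 88 mm and grips with 3 to 60 N. Pads are 18 mm wide; open, the fingers measure 123 mm over their backs; the gripper's body (75 mm by 187 mm) begins 45 mm behind the grasp point.
Start: joints at [-1.086, 0.689, -0.195, 1.565, 0.157, 0.902, -0.215], TCP at [0.272, 0.563, 0.239] pointing down, gripper open.
Joint ranges: [-3.01, 3.01], [-0.46, 2.08], [-1.47, 1.51], [0.13, 2.56], [-1, 4.14], [0.04, 2.09], [-2.66, 2.66]. Speed limits (rad/s): [2.57, 2.57, 3.14, 3.14, 3.14, 3.14, 3.14].

INTERFACE

Orientations are given as a unit quaternion [x, y, z, w].
In Python, from plant import r gives the robot as it stands. The module is installed in compiled form; this text tells all that it offers.
- The arm moves only by the shell command python3 -m jog 'ROWS' [FORCE]. ROWS is JSON, a list of rows, each an object with "translation": the shift along the tool's x, y, z in units of 40 mm (1.0 is 40 mm), a list of three; "twist": the turn about the tool's z in units of 6 degrees (1.0 is 6 degrees); "claw": the opening in per cent of the stroke, from 0 (shut) to 100 (fully open). A call has 1 to 20 rows; each row shifts and turns the commanded pose from where the row before left it, along the tool's axes as they then stand; what a row does not reach is not made up. A row lasts 1/12 s, in which the tool goes at most 41.7 mm and 7.16 degrees, less where a joint would pass 70% of its speed; a pose out of reach is approached as far as the arm can. A call is refused whole if a number of a shift passes 1 or a number of a turn 1, either way. A call with a gripper value outside its range is refused whole. The fingers move at their own pace and stop on an object; FORCE is the grip in N (left out, the last holds). Time passes only in rows, so rows that do not move let the fingers close. It gives the time, the measured TCP pose, the force and the opening at its end, in the units of the state.
- r.get_state(): the state, without advancing time (a new reading comes with each control period).
- r.snapshot(name): name is "side" or "top"; returns a dict with "img" (384x512x3 uint8, red, green, blue), "fx", "fy", "cx", "cy" (pixels), "dist_coeffs" ([k1, k2, p1, p2, k3] as OpenCV has them; the pictures are not rectified), "origin" and "rotation" of the camera in the world. Camera axes: x right, y up, looking along -z (the intrinsics and any distortion apply to the point x, -y, -z); pixel columns grow to the right and rows downward; lengths in m; the calibration is good to about 2 mm. A picture is of the moment at which its call begins. There is no depth.
- r.finish_job(): hands the job in, once; it reports no verdict.
Trained networks look in the newest picture that a camera, given by its name, has taken for a name from the list of things; names that differ only in an ending like _2 or _b are one class to them, and where a whole thing is asked for, a point or a joint stands for the part that bears it (a point fixed in the world has none). Each returns a list of dicts, best first, with "confidence" (0 to 1); they miss things now and then, are a little off and sometimes report something else, mostly with a low value. They report only what shows in the picture. A call takes as long as a camera call.
- r.spot_in(label, camera): "rect" ([left, top, right, bottom] in pixels, round what is visible of it).
- r.spot_point(label, camera): "location" ([row, column] in pixels: a listed point, or the origin of a listed thing).
The state is a dict: "clock": time; "q": joint angles; "qd": joint speeds; "joint_torque": joint torques, N m; "tool_pos": TCP position; "eef_rot": TCP orientation; "contact_force": force on the tool from outside, world axes, zero at the start; "moment": the same for the moment, N m; "opening": opening from 0.0 (shut) to 1.0 (fully open).
Only numpy, scipy, OpenCV 4.12 (cv2) and the standard library are available. Lean on these libraries where they do the work, as an engineer would, in place of code of your own. Each camera call takes 0.05 s, during which the arm holds its last target. There are 200 camera calls.

TASK

Two small sample cases stand open on the bench. Press the lid of the blue one, which holds the Petri dishes, fully shut, then turn its red-gripped turnbutton a quarter turn so that it lies square across the front edge of the lid and secures it. Do not touch the yellow case.

Things in the scene. Friction and masses are not known exactly. Their poses are not given: they have to be found in the camera images.
- blue_lid_front (a point): Point to press: on top of the blue lid (132 deep, 180 wide, 8 thick; blue frame, clear window), mid-width, 30 mm from its free front edge, 102 mm from the hinge along its far edge. x axis: in the lid from front edge to hinge; y: along the hinge; z: out of its top face. Starts 0.3-0.6 rad open; shut, z is up and the point 58 mm above the bench. Stiff hinge: stays where left, moves at 1 to 4 N.
- blue_button_grip (a point): Turnbutton of the blue case: dark wing 60 x 16 x 5 mm, on it a red fin 44 long, 10 thick, 24 high. Point: on the vertical pivot, 12 mm below the fin's top, 12 above the wing, 18 above the shut lid, 14 in front of its edge. x axis along wing and fin, z up. Starts along the lid's edge within 0.2 rad; turns freely either way, no stop at the quarter turn; 0.06 N m to turn, stays where left.
- blue_case: The blue-lidded case: fixed grey box 130 x 180 mm, 50 mm high without lid, with two Petri dishes and red stoppers inside. Does not shift. Origin: centre of its underside, on the bench; x axis from its front (turnbutton, on a grey block) to its hinge side, z up. The turnbutton's pivot is 80 mm in front of the origin.
- yellow_case: The other case, same shape and size but with a yellow lid, also open, with a turnbutton like the blue one's; not to be touched. Origin: centre of its underside, on the bench; x axis from its front to its hinge side, z up. It stands 0.3 m or more to the left or right of the blue case, centre to centre.

How it is judged:
By the outcome, as a careful person would: the job done as asked, in the order asked, and still so for the second after the job is handed in, with the robot touching nothing.
It also fails if it takes over 45 s, if anything falls off the work surface, if the arm or the gripper's body presses on something with over 40 N, if the wrist force passes 120 N, or if a joint passes its speed limit or range.

## Working session

There is one attempt and no reset: what is moved stays moved. The work goes in short steps, Python scripts to look and compute and a shell command to move; the robot and the scene stay as the last step left them, time stands still between calls to the robot, and variables do not carry over. Pictures are saved under pics/ and viewed, about 8 in all and at most 12, crops included, and the job is handed in when it is done.

```bash
mkdir -p pics
cat > h.py <<'E'
import numpy as np, cv2
from plant import r
from scipy.spatial.transform import Rotation as R
def snap(n,f=None):
    s=r.snapshot(n)
    if f: cv2.imwrite('pics/'+f,s['img'][:,:,::-1])
    return s
def rot(s):
    M=np.array(s['rotation'],float)
    return M if M.shape==(3,3) else R.from_quat(M).as_matrix()
def K(s): return np.array([[s['fx'],0,s['cx']],[0,s['fy'],s['cy']],[0,0,1.]])
def ray(s,row,col):
    p=cv2.undistortPoints(np.array([[[col,row]]],float),K(s),np.array(s['dist_coeffs'],float))[0,0]
    d=rot(s)@np.array([p[0],-p[1],-1]); return np.array(s['origin']),d/np.linalg.norm(d)
def onz(s,row,col,z):
    o,d=ray(s,row,col); return o+d*(z-o[2])/d[2]
def proj(s,P):
    P=np.atleast_2d(P); c=(P-np.array(s['origin']))@rot(s)
    c=c*[1,-1,-1]
    return cv2.projectPoints(c,np.zeros(3),np.zeros(3),K(s),np.array(s['dist_coeffs'],float))[0][:,0]
def tri(a,b):
    (o1,d1),(o2,d2)=a,b
    t=np.linalg.lstsq(np.c_[d1,-d2],o2-o1,rcond=None)[0]
    p,q=o1+t[0]*d1,o2+t[1]*d2; return (p+q)/2,np.linalg.norm(p-q)
E
python3 - <<'E'
from h import *
np.set_printoptions(precision=3,suppress=True)
S={}
for n in('top','side'):
    s=S[n]=snap(n,n+'0.png'); print(n,np.array(s['origin']),rot(s)[:,2])
    for l in('blue_lid_front','blue_button_grip','blue_case','yellow_case'):
        print(l,[(np.round(x['location']),round(x['confidence'],2)) for x in r.spot_point(l,n)[:3]],[(np.round(x['rect']),round(x['confidence'],2)) for x in r.spot_in(l,n)[:2]])
st=r.get_state();print(st)
cv2.imwrite('pics/both.png',cv2.resize(np.hstack([S['top']['img'],S['side']['img']])[:,:,::-1],None,fx=.78,fy=.78))
E
```

```text
top [ 0.436 -0.013  0.925] [-0.124 -0.     0.992]
blue_lid_front [(array([184., 320.]), 0.66)] [(array([272., 142., 364., 205.]), 0.59)]
blue_button_grip [(array([210., 325.]), 0.67)] [(array([309., 205., 334., 213.]), 0.46)]
blue_case [(array([182., 309.]), 0.94)] [(array([269., 145., 361., 218.]), 0.91)]
yellow_case [(array([193., 164.]), 0.72)] [(array([108., 162., 197., 229.]), 0.96), (array([269., 146., 364., 218.]), 0.61)]
side [ 0.177 -0.333  0.918] [-0.365 -0.343  0.865]
blue_lid_front [(array([229., 331.]), 0.82)] [(array([282., 189., 388., 259.]), 0.94)]
blue_button_grip [(array([261., 316.]), 0.59)] [(array([303., 253., 328., 274.]), 0.74)]
blue_case [(array([244., 327.]), 0.84)] [(array([276., 187., 387., 291.]), 0.64)]
yellow_case [(array([146., 188.]), 0.94)] [(array([141.,  90., 240., 183.]), 0.74)]
{'clock': 0.9, 'q': array([-1.086,  0.689, -0.195,  1.565,  0.157,  0.903, -0.215]), 'qd': array([-0.   ,  0.001, -0.   , -0.   , -0.001,  0.001,  0.001]), 'joint_torque': array([ -0.   , -52.747,  -1.267, -15.375,  -0.052,  -0.001,  -0.   ]), 'tool_pos': array([0.272, 0.563, 0.239]), 'eef_rot': array([ 0.223,  0.975,  0.   , -0.   ]), 'contact_force': array([0.407, 0.711, 0.627]), 'moment': array([ 0.032, -0.004, -0.022]), 'opening': 1.0004954340382557}
```

View pics/both.png

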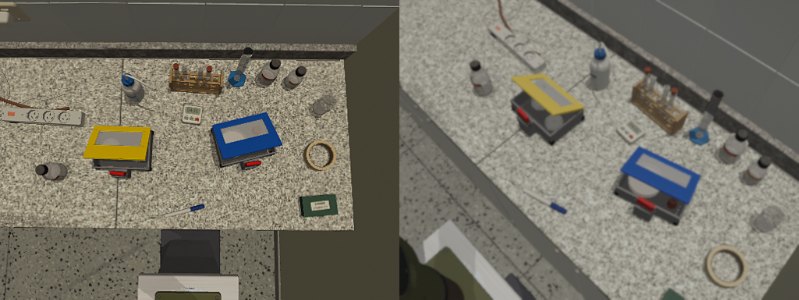

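The top view shows the blue case right of centre (lid corners about x 272–364, y 142–205, in full pixels) with its red fin at about (210, 325). The yellow case is to the left. Next I'll fit the case pose to the lid's corners in both views.

```bash
cat > fit.py <<'E'
from h import *
from scipy.optimize import least_squares
np.set_printoptions(precision=3,suppress=True)
def hsvmask(s,lo,hi,rect):
    h=cv2.cvtColor(s['img'],cv2.COLOR_RGB2HSV); m=cv2.inRange(h,lo,hi)
    k=np.zeros_like(m); a,b,c,d=rect; k[b:d,a:c]=255; return m&k
def quad(m):
    c=max(cv2.findContours(m,cv2.RETR_EXTERNAL,cv2.CHAIN_APPROX_NONE)[0],key=cv2.contourArea)
    return cv2.approxPolyN(c,4,ensure_convex=True)[0] if hasattr(cv2,'approxPolyN') else cv2.boxPoints(cv2.minAreaRect(c))
def lid(p,a=None):  # lid top corners: front-left, front-right, back-right, back-left ; p=x,y,yaw,open
    x,y,w,o=p; c,s_=np.cos(o),np.sin(o)
    L=[]
    for u,v in((132,90),(132,-90),(0,-90),(0,90)):
        X=66-(u*c+8*s_); Z=50+u*s_+8*c
        L.append([X/1e3,v/1e3,Z/1e3])
    return np.array(L)@R.from_euler('z',w).as_matrix().T+[x,y,0]
if __name__=='__main__':
    rects={'top':(255,130,385,225),'side':(265,180,400,300)}
    S={n:r.snapshot(n) for n in rects}
    Q={n:quad(hsvmask(S[n],(105,120,60),(125,255,255),rects[n])).astype(float) for n in rects}
    for n in Q: print(n,Q[n].tolist())
    def res(p):
        e=[]
        for n in Q:
            P=proj(S[n],lid(p)); 
            e+=[min(((P-q)[:, :]**2).sum(1)) **.5 for q in Q[n]]
        return e
    best=min((least_squares(res,[*b,w,o]) for b in [(.5,-.15)] for w in(-.3,0,.3) for o in(.3,.5)),key=lambda f:f.cost) if 0 else None
    p0=tri(ray(S['top'],210,325),ray(S['side'],261,316)); print('grip',p0)
    c0=tri(ray(S['top'],182,309),ray(S['side'],244,327)); print('case',c0)
    l0=tri(ray(S['top'],184,320),ray(S['side'],229,331)); print('lidpt',l0)
    y0=tri(ray(S['top'],193,164),ray(S['side'],146,188)); print('yellow',y0)
    w0=np.arctan2(*(c0[0]-p0[0])[1::-1]); print('yaw0',w0)
    f=min((least_squares(res,[*c0[0][:2],w0+d,o]) for o in(.3,.45,.6) for d in (-.2,0,.2)),key=lambda f:f.cost); print(f.x,f.fun)
    w=f.x[2]; print('pivot from fit',f.x[:2]-.08*np.array([np.cos(w),np.sin(w)]))
    # fin direction
    for n,rc in (('top',(295,195,350,225)),('side',(290,240,340,285))):
        h=hsvmask(S[n],(0,120,60),(8,255,255),rc)|hsvmask(S[n],(172,120,60),(180,255,255),rc)
        ys,xs=np.nonzero(h); q=np.c_[xs,ys]
        rct=cv2.minAreaRect(q.astype(np.float32)); b=cv2.boxPoints(rct)
        l=[(b[i]+b[(i+1)%4])/2 for i in range(4)]
        e=max([(l[0],l[2]),(l[1],l[3])],key=lambda t:np.linalg.norm(t[0]-t[1]))
        A,B=[onz(S[n],v[1],v[0],.076) for v in e]; d=A-B
        print(n,'fin',len(q),rct,A,B,'ang',np.arctan2(d[1],d[0]))
    I=[]
    for n in rects:
        im=S[n]['img'][:,:,::-1].copy()
        a,b,c,d=rects[n]; im=cv2.resize(im[b-10:d+10,a-10:c+10],None,fx=3,fy=3,interpolation=cv2.INTER_CUBIC)
        for k,u in enumerate(proj(S[n],np.r_[lid(f.x),lid([*f.x[:3],0])])): cv2.circle(im,tuple(int(t) for t in (u-[a-10,b-10])*3),3,(0,255,0) if k<4 else (0,255,255),-1)
        I.append(cv2.copyMakeBorder(im,0,430-im.shape[0],0,0,cv2.BORDER_CONSTANT) if im.shape[0]<430 else im[:430])
    cv2.imwrite('pics/fit.png',cv2.resize(np.hstack(I),None,fx=.85,fy=.85))
E
python3 fit.py; python3 -c "
import cv2;print(cv2.imread('pics/fit.png').shape)"
```

```text
top [[362.0, 185.0], [286.0, 205.0], [271.0, 160.0], [341.0, 143.0]]
side [[385.0, 225.0], [370.0, 262.0], [282.0, 219.0], [307.0, 188.0]]
grip (array([ 0.501, -0.196,  0.083]), np.float64(0.0025962488745439032))
case (array([ 0.58 , -0.175, -0.005]), np.float64(0.003732310167465945))
lidpt (array([ 0.558, -0.18 ,  0.11 ]), np.float64(0.0022353302401543003))
yellow (array([0.541, 0.201, 0.023]), np.float64(0.012828044775205145))
yaw0 0.267131703198527
[ 0.585 -0.174  0.254  0.46 ] [1.467 0.686 1.258 1.073 2.004 1.313 0.624 1.369]
pivot from fit [ 0.508 -0.194]
top fin 88 ((323.9248046875, 209.0115509033203), (4.409658432006836, 20.223608016967773), 81.25383758544922) [ 0.508 -0.22   0.076] [ 0.501 -0.173  0.076] ang -1.4101270363381315
side fin 221 ((315.6153869628906, 260.576904296875), (23.852108001708984, 9.707253456115723), 33.690067291259766) [ 0.5   -0.171  0.076] [ 0.505 -0.215  0.076] ang 1.6917665255858845
(366, 778, 3)
```

View pics/fit.png

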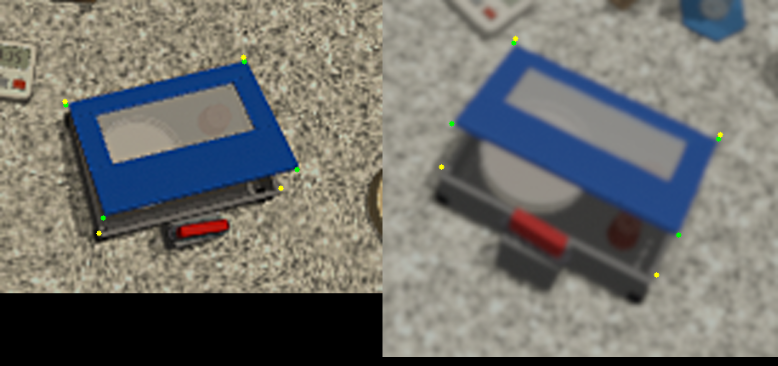

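The fit agrees with the networks: case at about (0.583, -0.175), yaw about 0.257, lid open 0.46 rad, fin at about 1.71 rad, pivot about (0.505, -0.195). I'll travel at the current height first, with the fingers shut for pressing.

```bash
python3 -m jog '[{"translation":[-0.3,-0.3,0],"twist":0,"claw":0},{"translation":[-0.6,-0.6,0],"twist":0,"claw":0},{"translation":[-0.7,-0.67,0],"twist":0,"claw":0},{"translation":[-0.7,-0.67,0],"twist":0,"claw":0},{"translation":[-0.7,-0.67,0],"twist":0,"claw":0},{"translation":[-0.7,-0.67,0],"twist":0,"claw":0},{"translation":[-0.7,-0.67,0],"twist":0,"claw":0},{"translation":[-0.7,-0.67,0],"twist":0,"claw":0},{"translation":[-0.7,-0.67,0],"twist":0,"claw":0},{"translation":[-0.7,-0.67,0],"twist":0,"claw":0},{"translation":[-0.7,-0.67,0],"twist":0,"claw":0},{"translation":[-0.7,-0.67,0],"twist":0,"claw":0},{"translation":[-0.7,-0.67,0],"twist":0,"claw":0},{"translation":[-0.7,-0.67,0],"twist":0,"claw":0},{"translation":[-0.7,-0.67,0],"twist":0,"claw":0},{"translation":[-0.7,-0.67,0],"twist":0,"claw":0},{"translation":[-0.7,-0.67,0],"twist":0,"claw":0},{"translation":[-0.7,-0.67,0],"twist":0,"claw":0},{"translation":[-0.7,-0.67,0],"twist":0,"claw":0},{"translation":[-0.4,-0.4,0],"twist":0,"claw":0}]'
cat > go.py <<'E'
import sys; from h import *
# usage: x y z yaw_deg(of tool y axis) -> tool-axis shift in units at the present attitude, twist units
np.set_printoptions(precision=3,suppress=True)
s=r.get_state(); M=R.from_quat(s['eef_rot']).as_matrix(); t=np.array([float(v) for v in sys.argv[1:4]])
yw=np.degrees(np.arctan2(M[1,1],M[0,1])); print('clock',s['clock'],'pos',s['tool_pos'],'yaw',yw,'F',s['contact_force'],'open',s['opening'],'q7',s['q'][6],'tilt',M[:,2])
print('units',M.T@(t-s['tool_pos'])/.04,'twist',-(float(sys.argv[4])-yw)/6)
E
python3 go.py .55 -.183 .239 8
```

```text
clock: 2.67
tool_pos: [0.5274, -0.1297, 0.2388]
eef_rot: [0.226, 0.974, -0.001, 0.001]
contact_force: [-0.4, -0.7, 0.7]
opening: 0.006
clock 2.6667 pos [ 0.527 -0.13   0.239] yaw 63.869482921626286 F [-0.388 -0.656  0.673] open 0.005817106487303873 q7 1.0460564245917894 tilt [ 0.001 -0.002 -1.   ]
units [-1.094 -0.947 -0.001] twist 9.311580486937714
```

```bash
python3 -m jog '[{"translation":[-0.55,-0.47,0],"twist":0,"claw":0},{"translation":[-0.55,-0.47,0],"twist":0,"claw":0},{"translation":[0,0,0.3],"twist":1,"claw":0},{"translation":[0,0,0.3],"twist":1,"claw":0},{"translation":[0,0,0.3],"twist":1,"claw":0},{"translation":[0,0,0.3],"twist":1,"claw":0},{"translation":[0,0,0.3],"twist":1,"claw":0},{"translation":[0,0,0.3],"twist":1,"claw":0},{"translation":[0,0,0.3],"twist":1,"claw":0},{"translation":[0,0,0.3],"twist":1,"claw":0},{"translation":[0,0,0.3],"twist":1,"claw":0},{"translation":[0,0,0.1],"twist":0.3,"claw":0},{"translation":[0,0,0],"twist":0,"claw":0}]'
python3 go.py .55 -.183 .060 8
```

```text
clock: 3.75
tool_pos: [0.5491, -0.1769, 0.1258]
eef_rot: [0.653, 0.757, -0.0, -0.001]
contact_force: [-0.1, 0.4, 0.3]
opening: 0.004
clock 3.75 pos [ 0.549 -0.177  0.126] yaw 8.442907882970715 F [-0.094  0.356  0.281] open 0.003992914420933225 q7 0.3975739809730522 tilt [-0.002  0.    -1.   ]
units [-0.154  0.002  1.646] twist 0.07381798049511919
```

```bash
python3 -m jog '[{"translation":[-0.15,0,0.2],"twist":0,"claw":0},{"translation":[0,0,0.2],"twist":0,"claw":0},{"translation":[0,0,0.2],"twist":0,"claw":0},{"translation":[0,0,0.2],"twist":0,"claw":0},{"translation":[0,0,0.2],"twist":0,"claw":0},{"translation":[0,0,0.2],"twist":0,"claw":0},{"translation":[0,0,0.15],"twist":0,"claw":0},{"translation":[0,0,0.1],"twist":0,"claw":0},{"translation":[0,0,0.1],"twist":0,"claw":0},{"translation":[0,0,0],"twist":0,"claw":0}]'
python3 go.py .55 -.183 .058 8
```

```text
clock: 4.58
tool_pos: [0.5503, -0.183, 0.0639]
eef_rot: [0.654, 0.757, -0.0, -0.0]
contact_force: [0.1, 0.4, -0.0]
opening: 0.009
clock 4.5833 pos [ 0.55  -0.183  0.064] yaw 8.385498801000468 F [ 0.1    0.414 -0.029] open 0.009199833744244861 q7 0.4036771341930482 tilt [-0.001  0.    -1.   ]
units [ 0.002 -0.007  0.147] twist 0.06424980016674464
```

```bash
python3 -m jog '[{"translation":[0,0,0.05],"twist":0,"claw":0},{"translation":[0,0,0.05],"twist":0,"claw":0},{"translation":[0,0,0.05],"twist":0,"claw":0},{"translation":[0,0,0.05],"twist":0,"claw":0},{"translation":[0,0,0],"twist":0,"claw":0}]'
```

```text
clock: 5.0
tool_pos: [0.5504, -0.1832, 0.0583]
eef_rot: [0.654, 0.757, 0.0, 0.0]
contact_force: [-3.7, 1.8, 14.2]
opening: 0.004
```

Run:
```python
from h import *
for n in('top','side'):
    s=snap(n); 
    print(n,[(np.round(x['location']),round(x['confidence'],2)) for x in r.spot_point('blue_lid_front',n)[:2]])
    if n=='top': a=s['img'][120:240,240:390]
    else: b=s['img'][170:290,255:405]
cv2.imwrite('pics/press.png',cv2.resize(np.hstack([a,b])[:,:,::-1],None,fx=2.6,fy=2.6,interpolation=cv2.INTER_CUBIC))
```

```text
top [(array([192., 320.]), 0.96)]
side []
```

View pics/press.png

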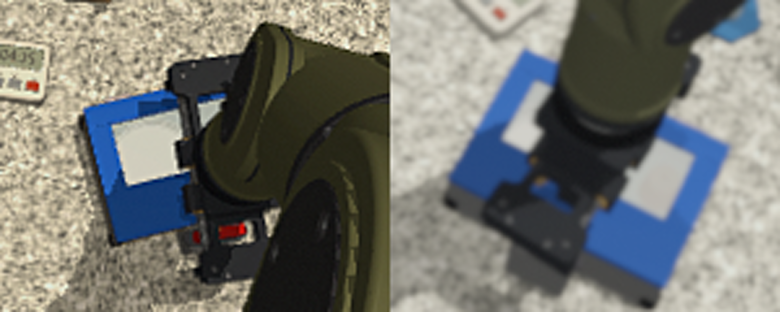

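The pads are at z 0.058 with 14 N up, so the lid is down flat in both views (front edge crop about (110,240) to (200,225) in top). I'll press a touch more, lift and move above the fin while opening.

```bash
python3 -m jog '[{"translation":[0,0,0.06],"twist":0,"claw":0},{"translation":[0,0,0],"twist":0,"claw":0},{"translation":[0,0,-0.3],"twist":0,"claw":0},{"translation":[0,0,-0.7],"twist":0,"claw":0},{"translation":[0,0,-0.7],"twist":0,"claw":0},{"translation":[0,0,-0.7],"twist":0,"claw":0},{"translation":[0,-0.3,-0.2],"twist":0,"claw":60},{"translation":[-0.06,-0.4,0],"twist":0,"claw":60},{"translation":[-0.07,-0.4,0],"twist":0,"claw":60},{"translation":[0,-0.08,0],"twist":0,"claw":60},{"translation":[0,0,0],"twist":0,"claw":60}]'
python3 go.py .504 -.195 .070 8
python3 - <<'E'
from fit import *
I=[]
S={n:r.snapshot(n) for n in ('top','side')}
for n in S:
    for l in('blue_button_grip','blue_lid_front','blue_case'): print(n,l,[(np.round(x['location'],1),round(x['confidence'],2)) for x in r.spot_point(l,n)[:2]])
    im=S[n]['img'].copy(); a,b=(240,120) if n=='top' else (255,170)
    im=cv2.resize(im[b:b+120,a:a+150,::-1],None,fx=2.6,fy=2.6,interpolation=cv2.INTER_CUBIC)
    for u in proj(S[n],np.r_[lid([.583,-.1745,.257,0]),[[.504,-.195,.088]]]): cv2.circle(im,tuple(int(t) for t in (u-[a,b])*2.6),3,(0,255,255),-1)
    I.append(im)
cv2.imwrite('pics/grip.png',np.hstack(I))
E
```

```text
clock: 6.12
tool_pos: [0.5039, -0.1957, 0.1584]
eef_rot: [0.654, 0.756, -0.0, -0.0]
contact_force: [1.4, -0.5, -0.6]
opening: 0.354
clock 6.1167 pos [ 0.504 -0.196  0.158] yaw 8.295977320933613 F [ 1.412 -0.507 -0.598] open 0.3538115635599333 q7 0.4395334239168564 tilt [-0. -0. -1.]
units [0.017 0.006 2.21 ] twist 0.04932955348893545
top blue_button_grip [(array([206.5, 319.8]), 0.68)]
top blue_lid_front [(array([191.4, 318.9]), 0.62)]
top blue_case [(array([180.7, 309.6]), 0.76)]
side blue_button_grip [(array([261.8, 316.5]), 0.61)]
side blue_lid_front [(array([245.2, 321.8]), 0.58)]
side blue_case [(array([242.5, 329.3]), 0.96)]
```

View pics/grip.png

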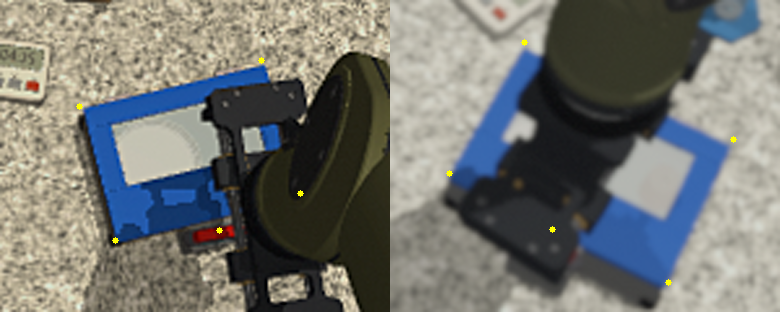

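The lid stays shut (its corners match the shut model), and the red fin at about crop (220, 232) sits between the fingers. I'll descend and grip.

```bash
python3 -m jog '[{"translation":[0,0,0],"twist":0,"claw":60},{"translation":[0,0,0.3],"twist":0,"claw":60},{"translation":[0,0,0.5],"twist":0,"claw":60},{"translation":[0,0,0.5],"twist":0,"claw":60},{"translation":[0,0,0.5],"twist":0,"claw":60},{"translation":[0,0,0.3],"twist":0,"claw":60},{"translation":[0,0,0.12],"twist":0,"claw":60},{"translation":[0,0,0],"twist":0,"claw":60}]' 10
python3 go.py .504 -.195 .070 8
```

```text
clock: 7.18
tool_pos: [0.504, -0.195, 0.0685]
eef_rot: [0.654, 0.757, -0.0, -0.001]
contact_force: [0.7, -0.3, -1.1]
opening: 0.599
clock 7.1833 pos [ 0.504 -0.195  0.068] yaw 8.381086584441642 F [ 0.691 -0.303 -1.05 ] open 0.5993629812873701 q7 0.4367428983512523 tilt [-0.002  0.001 -1.   ]
units [ 0.    -0.001 -0.038] twist 0.06351443074027359
```

```bash
python3 -m jog '[{"translation":[0,0,0],"twist":0,"claw":20},{"translation":[0,0,0],"twist":0,"claw":0},{"translation":[0,0,0],"twist":0,"claw":0},{"translation":[0,0,0],"twist":0,"claw":0},{"translation":[0,0,0],"twist":0,"claw":0},{"translation":[0,0,0],"twist":0,"claw":0},{"translation":[0,0,0],"twist":0,"claw":0}]' 10
python3 go.py .504 -.195 .070 8; python3 -c "
from plant import r;print(r.get_state()['moment'])"
```

```text
clock: 7.77
tool_pos: [0.5029, -0.1956, 0.0697]
eef_rot: [0.654, 0.757, -0.001, -0.001]
contact_force: [-2.6, 1.3, 3.6]
opening: 0.115
clock 7.7667 pos [ 0.503 -0.196  0.07 ] yaw 8.345500083690371 F [-2.631  1.304  3.567] open 0.11470859033897784 q7 0.43682369333480797 tilt [-0.003  0.    -1.   ]
units [ 0.011  0.03  -0.008] twist 0.05758334728172857
[0.37732311 0.69810516 0.03505974]
```

```bash
python3 -m jog '[{"translation":[0,-0.03,0],"twist":0.4,"claw":0},{"translation":[0,0,0],"twist":0.7,"claw":0},{"translation":[0,0,0],"twist":0.7,"claw":0},{"translation":[0,0,0],"twist":0.7,"claw":0},{"translation":[0,0,0],"twist":0.7,"claw":0},{"translation":[0,0,0],"twist":0.7,"claw":0},{"translation":[0,0,0],"twist":0.7,"claw":0},{"translation":[0,0,0],"twist":0.7,"claw":0},{"translation":[0,0,0],"twist":0.7,"claw":0},{"translation":[0,0,0],"twist":0.7,"claw":0}]'
python3 go.py .502 -.196 .070 -75.3
```

```text
clock: 8.6
tool_pos: [0.5017, -0.1953, 0.0696]
eef_rot: [0.875, 0.484, -0.001, -0.001]
contact_force: [-4.0, -0.8, 5.7]
opening: 0.113
clock 8.6 pos [ 0.502 -0.195  0.07 ] yaw -32.166278080434964 F [-4.037 -0.797  5.701] open 0.11344502342410667 q7 0.03162636611148454 tilt [-0.003  0.001 -1.   ]
units [-0.011  0.015 -0.009] twist 7.188953653260839
```

```bash
python3 -m jog '[{"translation":[0,0,0],"twist":0.7,"claw":0},{"translation":[0,0,0],"twist":0.7,"claw":0},{"translation":[0,0,0],"twist":0.7,"claw":0},{"translation":[0,0,0],"twist":0.7,"claw":0},{"translation":[0,0,0],"twist":0.7,"claw":0},{"translation":[0,0,0],"twist":0.7,"claw":0},{"translation":[0,0,0],"twist":0.7,"claw":0},{"translation":[0,0,0],"twist":0.7,"claw":0},{"translation":[0,0,0],"twist":0.7,"claw":0},{"translation":[0,0,0],"twist":0.7,"claw":0},{"translation":[0,0,0],"twist":0,"claw":0},{"translation":[0,0,0],"twist":0,"claw":0}]'
python3 go.py .502 -.196 .070 -75.3
```

```text
clock: 9.6
tool_pos: [0.5011, -0.1943, 0.0696]
eef_rot: [0.99, 0.139, -0.002, -0.001]
contact_force: [-5.9, 1.6, 7.9]
opening: 0.113
clock 9.6 pos [ 0.501 -0.194  0.07 ] yaw -73.96874477881397 F [-5.873  1.591  7.858] open 0.11265392081388652 q7 -0.3998357164327573 tilt [-0.004  0.002 -1.   ]
units [ 0.011  0.046 -0.01 ] twist 0.22187587019767108
```

```bash
python3 -m jog '[{"translation":[0,0,0],"twist":0.24,"claw":0},{"translation":[0,0,0],"twist":0,"claw":0},{"translation":[0,0,0],"twist":0,"claw":40},{"translation":[0,0,0],"twist":0,"claw":40},{"translation":[0,0,0],"twist":0,"claw":40},{"translation":[0,0,0],"twist":0,"claw":40},{"translation":[0,0,-0.3],"twist":0,"claw":40},{"translation":[0,0,-0.7],"twist":0,"claw":40},{"translation":[0,0,-0.9],"twist":0,"claw":40},{"translation":[0,0,-0.9],"twist":0,"claw":40},{"translation":[0,0,-0.9],"twist":0,"claw":40},{"translation":[0,-0.4,-0.4],"twist":0,"claw":40},{"translation":[0,-0.9,0],"twist":0,"claw":40},{"translation":[0,-0.9,0],"twist":0,"claw":40},{"translation":[0,-0.9,0],"twist":0,"claw":40},{"translation":[0,-0.9,0],"twist":0,"claw":40},{"translation":[0,-0.9,0],"twist":0,"claw":40},{"translation":[0,-0.9,0],"twist":0,"claw":40},{"translation":[0,-0.5,0],"twist":0,"claw":40},{"translation":[0,0,0],"twist":0,"claw":40}]'
cat > chk.py <<'E'
from fit import *
import sys
rects={'top':(255,130,385,225),'side':(265,180,400,300)}
S={n:r.snapshot(n) for n in rects}
Q={n:quad(hsvmask(S[n],(105,120,60),(125,255,255),rects[n])).astype(float) for n in rects}
def res(p):
    return [min(((proj(S[n],lid(p))-q)**2).sum(1))**.5 for n in Q for q in Q[n]]
f=least_squares(res,[.583,-.1745,.257,0.05]); print('fit',f.x,f.fun)
I=[]
for n in S:
    pt=[(np.round(x['location'],1),round(x['confidence'],2)) for x in r.spot_point('blue_button_grip',n)[:2]]
    h=cv2.cvtColor(S[n]['img'],cv2.COLOR_RGB2HSV); a,b,c,d=rects[n]
    m=cv2.inRange(h,(0,130,70),(8,255,255))|cv2.inRange(h,(172,130,70),(180,255,255))
    u=proj(S[n],[[.502,-.195,.08]])[0].astype(int); k=np.zeros_like(m); cv2.circle(k,tuple(map(int,u)),22,255,-1); m&=k
    q=np.argwhere(m)[:,::-1].astype(np.float32); rc=cv2.minAreaRect(q); bx=cv2.boxPoints(rc)
    l=[(bx[i]+bx[(i+1)%4])/2 for i in range(4)]; e=max([(l[0],l[2]),(l[1],l[3])],key=lambda t:np.linalg.norm(t[0]-t[1]))
    A,B=[onz(S[n],v[1],v[0],.08) for v in e]; dd=A-B; dd*=np.sign(dd[0])
    print(n,pt,'fin',len(q),rc[1],A,B,'deg',np.degrees(np.arctan2(dd[1],dd[0])))
    a,b=(240,120) if n=='top' else (255,170)
    im=cv2.resize(S[n]['img'][b:b+120,a:a+150,::-1],None,fx=2.6,fy=2.6,interpolation=cv2.INTER_CUBIC); I.append(im)
cv2.imwrite('pics/'+sys.argv[1],np.hstack(I))
E
python3 chk.py after.png
```

```text
clock: 11.27
tool_pos: [0.4379, 0.0534, 0.233]
eef_rot: [0.991, 0.132, -0.001, -0.001]
contact_force: [-0.8, -0.1, 0.4]
opening: 0.399
fit [ 0.579 -0.175  0.248 -0.026] [0.958 1.406 1.112 0.382 1.492 1.445 0.654 1.557]
top [(array([207.8, 322.5]), 0.66)] fin 102 (18.6810359954834, 5.906503677368164) [ 0.525 -0.19   0.08 ] [ 0.483 -0.201  0.08 ] deg 15.028475611570581
side [(array([261.6, 315.3]), 0.76)] fin 137 (5.81377649307251, 24.149532318115234) [ 0.523 -0.188  0.08 ] [ 0.476 -0.201  0.08 ] deg 15.463697057511055
```

View pics/after.png

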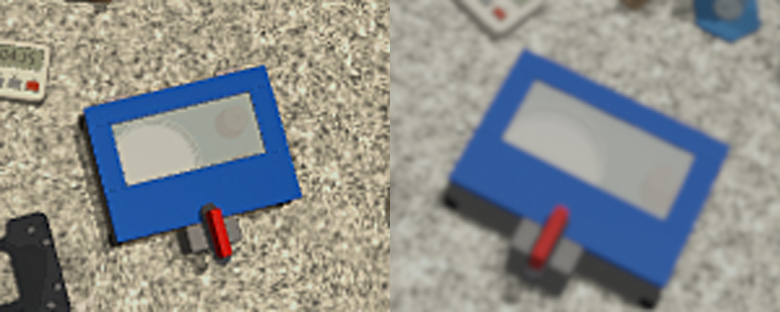

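The lid lies flat, and the fin crosses its front edge at crop (218, 232) in top and (550, 238) in side. The fin's direction is about 15.2° against a case yaw of about 14.5°, so it is square to within about 1°. The gripper is clear of everything.

```bash
python3 -c "
from plant import r;print(r.get_state()['contact_force'],r.finish_job())"
```

```text
the job is handed in; nothing more can be done
[-0.08717414 -0.23066447 -0.0332798 ] None
```

The blue lid is shut and its turnbutton is turned across the front edge to secure it. I handed the job in at about 11.4 s, and `finish_job()` gives no verdict.

- **Lid:** I pressed it with shut fingers until the fingertips reached z = 0.058 m, the shut height, with about 14 N pushing back, then slightly further. After the arm backed away, a fit to the lid's corners gave an opening of -0.03 rad, which is shut within the error of the fit.
- **Turnbutton:** I gripped the red fin at 10 N and turned it about 83° in the shorter direction, because it did not start exactly along the edge. It now points at 15.0° (top camera) and 15.5° (side camera). The case's own direction is 14.2–14.7°, so it is square to within about 1°.
- **Yellow case:** I did not go near it at a height where I could touch it. I did not take a separate picture of it afterwards.
- **At hand-in:** the gripper was clear of everything, with the force on the tool near zero.

No check failed. The only disagreement was a few millimetres and about half a degree between the two fits of the case pose, before and after.

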